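# Centre a culture dish on the imaging stage and scan its label

## Task

Put the small labelled culture dish on the imaging base, centred on the round glass window between the two stop bars, keeping it level and setting it down gently. Once you have let go of it, pick up the hand scanner and hold it still for a good second with its window pointing straight down at the dish's label, from about 7 cm above and without touching the dish. Then set the scanner gently back on its mat the way it stood, and leave the other things on the bench alone.

Things in the scene. Friction and masses are not known exactly. Their poses are not given: they have to be found in the camera images.
- dish: Sample dish: closed round culture dish of frosted plastic, one rigid piece, 60 mm across (lowest 8 mm: 56 mm) and 20 mm high, about 60 g, white barcode label (34 x 26 mm) on its lid. It stands on the bench to the robot's left, near a larger plain dish; which of the two is nearer to the robot changes. Origin: centre of its underside, z up.
- label (a point): Centre of the label, on top of the sample dish, 20 mm above the dish's underside.
- imager: Imaging base: fixed low white box, 200 (x) x 210 (y) mm, flat dark grey stage plate on top, 50 mm above the bench. On it two steel stop bars run along y, each 110 long, 10 wide, 8 mm high, inner faces 42 mm either side of the window's centre along x (gap 84 mm): fingers closing along y fit between. Origin: centre of its underside; x points away from the robot, turned up to 0.3 rad.
- window (a point): Centre of the round window (42 mm dark glass in a 48 mm white rim, flush) in the middle of the imaging base's stage surface, 50 mm above the bench. Axes as the imaging base.
- scanner: Hand scanner, 190 mm long, about 180 g, standing on its head and heel on the mat. Origin: in the plane of its underside, on its middle line, 95 mm from each end; x to the head, z up. Grey handle: x -90 to 40 mm, 30 mm wide (y), 28 to 54 mm above the underside; grip it at the origin (centre of mass within 20 mm). Cream head: x 40 to 95 mm, 56 wide, 60 high. Heel: x -95 to -75 mm.
- scan_window (a point): Centre of the scanner's reading window in the underside of its head, at x = 67.5 mm, y = 0, z = 0 of the scanner. It looks straight out of the underside (the scanner's -z).
- mat: The scanner's mat: fixed grey rubber rectangle, 230 (x) x 110 (y) x 3 mm thick, to the robot's right. At the start the scanner stands in its middle, its length along the mat's x, head to +x. Origin: centre of its underside.
- big_dish: Bystander: plain frosted dish without label, 90 mm across, 20 mm high, loose. Origin: centre of its underside.
- slide_box: Bystander: closed grey slide box, 80 x 140 x 40 mm, loose, beyond the imaging base. Origin: centre of its underside.
- reagent: Bystander: amber bottle, 64 mm across, 150 mm high, loose, beyond the mat. Origin: centre of its underside.
Mind the look-alikes: they are no part of the job. What is shaped like the scanner but blue or turquoise is not meant.

How it is judged:
By the outcome, as a careful person would: the job done as asked, in the order asked, and still so for the second after the job is handed in, with the robot touching nothing.
It also fails if it takes over 61 s, if anything falls off the work surface, if the arm or the gripper's body presses on something with over 40 N, if the wrist force passes 120 N, or if a joint passes its speed limit or range.

## Robot

A 7-joint arm with a two-finger parallel gripper is mounted at the origin on the work surface. World frame = base frame: x ahead of the robot, y to its left, z up, the work surface at z = 0. Lengths are in m, angles in rad, forces in N, time in s.
With the tool pointing down it reaches from about 0.4 to 0.85 m from the base axis. Payload 10.4 kg.
Tool frame: the origin (TCP) lies at the very end of the fingers, on their centre line; the grasp point (between the pads) lies 19 mm behind it; z points along the fingers, y is the line along which they close (so a half turn about z gives the same grasp; the last joint's range is limited). The gripper opens to 87 mm and grips with 3 to 60 N. Pads are 19 mm wide; open, the fingers measure 117 mm over their backs; the gripper's body (75 mm by 190 mm) begins 51 mm behind the grasp point.
Start: joints at [1.175, 0.332, -0.065, 1.46, 0.022, 1.35, -0.088], TCP at [0.228, -0.582, 0.223] pointing down, gripper open.
Joint ranges: [-2.6, 2.6], [-0.5, 2.12], [-1.47, 1.34], [0.16, 2.42], [-1.27, 4.41], [0.06, 2.06], [-2.6, 2.6]. Speed limits (rad/s): [2.22, 2.22, 2.79, 2.79, 3.14, 3.14, 3.14].

## Interface

Orientations are given as a unit quaternion [x, y, z, w].
In Python, from bench import * gives the robot as it stands.
- The arm moves only by the tool carry_out, never from a script. Its argument "deltas" is a list of rows, each an object with "hand": the finger opening in mm, from 0 to 87; "dp": the shift along the tool's x, y, z each as a share of 250 mm, from -1 to 1, a list of three; "spin": the turn about the tool's z as a share of pi rad, from -1 to 1. In form: [{"hand": hand, "dp": [dx, dy, dz], "spin": spin}, ...]. A call has 1 to 20 rows; each row is the pose to reach, as a shift and turn from the pose commanded when the call began, along the tool's axes at that moment, turning the shorter way round; what a row does not reach only later rows make up. A row lasts 1/10 s, in which the tool goes at most 50 mm and 8.59 degrees, less where a joint would pass 70% of its speed; a pose out of reach is approached as far as the arm can. A call with a number of a shift or a turn outside -1 to 1 is refused whole. A call with a gripper value outside its range is refused whole. The fingers move at their own pace and stop on an object; "force" is the grip in N (left out, the last holds). Time passes only in rows, so rows that repeat a pose let the fingers close. It gives the time, the measured TCP pose, the force, the opening and the grip force at its end, in the units of the state.
- read_state(): the state, without advancing time (a new reading comes with each control period).
- camera(name): name is "side" or "top"; returns the picture (420x560x3 uint8, red, green, blue); there is no depth.
- get_calibration(name): a dict with "fx", "fy", "cx", "cy" (pixels), "R" (3x3) and "t" (3): a world point X has camera coordinates R X + t. Camera axes: x right, y down, z forward; pixel columns grow to the right and rows downward; lengths in m; the calibration is good to about 2 mm. A picture is of the moment at which its call begins. get_calibration takes no time and is no camera call.
- close_job(): hands the job in; it is judged then, once.
The state is a dict: "time": time; "joint_positions": joint angles; "joint_vel": joint speeds; "joint_torque": joint torques, N m; "ee_pos": TCP position; "eef_rot": TCP orientation; "ft_force": force on the tool from outside, world axes, zero at the start; "torque": the same for the moment, N m; "width": finger opening in m; "grip_force": force on a finger pad.
Only numpy, scipy, OpenCV 4.12 (cv2) and the standard library are available. Lean on these libraries where they do the work, as an engineer would, in place of code of your own. Each camera call takes 0.05 s, during which the arm holds its last target. There are 200 camera calls.

## Working session

There is one attempt and no reset: what is moved stays moved. The work goes in short steps, Python scripts to look and compute and a tool call to move; the robot and the scene stay as the last step left them, time stands still between calls to the robot, and variables do not carry over. Pictures are saved under pics/ and viewed, at most 10 in all, crops included, and the job is handed in when it is done.

Besides the shell and the picture viewer there is one more tool, called after "Request:" by a JSON object that holds its "op" and its "data", one argument or row to a line. carry_out: Moves the arm, as the interface text tells. Its arguments: {"type":"object","properties":{"deltas":{"type":"array","items":{"type":"object","properties":{"hand":{"type":"number"},"dp":{"type":"array","items":{"type":"number","minimum":-1,"maximum":1}},"spin":{"type":"number","minimum":-1,"maximum":1}}}},"force":{"type":"number"}},"required":["deltas"]}

```bash
mkdir -p pics; python3 - <<'E'
from bench import *
import cv2, numpy as np
s=read_state(); print({k:np.round(v,3) for k,v in s.items()})
for n in("side","top"):
    im=camera(n); cv2.imwrite(f"pics/{n}0.png",im[:,:,::-1]); c=get_calibration(n); print(n,c)
E
```

```text
{'time': np.float64(0.0), 'joint_positions': array([ 1.175,  0.333, -0.065,  1.461,  0.022,  1.35 , -0.088]), 'joint_vel': array([ 0.   , -0.001, -0.001,  0.001,  0.   ,  0.001, -0.002]), 'joint_torque': array([-0.0000e+00, -6.2325e+01,  2.5000e-02, -3.8989e+01, -6.1000e-02,
        4.0000e-02,  0.0000e+00]), 'ee_pos': array([ 0.227, -0.582,  0.222]), 'eef_rot': array([ 0.983,  0.185, -0.   , -0.001]), 'ft_force': array([-0.351, -0.01 ,  0.516]), 'torque': array([ 0.001, -0.022, -0.04 ]), 'grip_force': np.float64(0.0), 'width': np.float64(0.087)}
side {'fx': 489.65728083843754, 'fy': 489.65728083843754, 'cx': 281.3766428505339, 'cy': 210.29464882196856, 'R': array([[-0.87518919, -0.48342461,  0.01856138],
       [-0.36517961,  0.63498066, -0.68076678],
       [ 0.31731329, -0.60257797, -0.73226503]]), 't': array([0.38346803, 0.25446726, 1.27181143])}
top {'fx': 482.6139605428959, 'fy': 482.6139605428959, 'cx': 275.7989776826606, 'cy': 215.3220075866122, 'R': array([[-0.01714067, -0.99974535,  0.01467736],
       [-0.99919599,  0.01659544, -0.03649605],
       [ 0.03624318, -0.01529112, -0.99922601]]), 't': array([-0.08169933,  0.47048285,  1.21385245])}
```

View pics/top0.png

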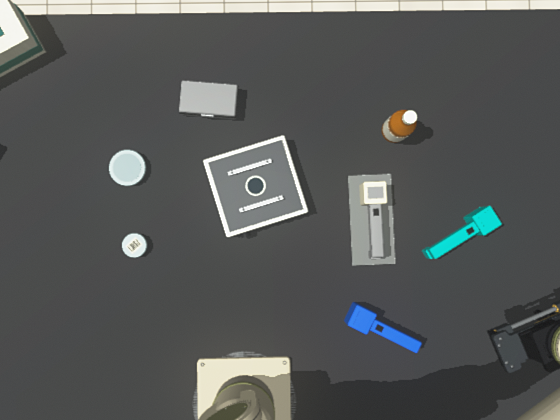

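View pics/side0.png

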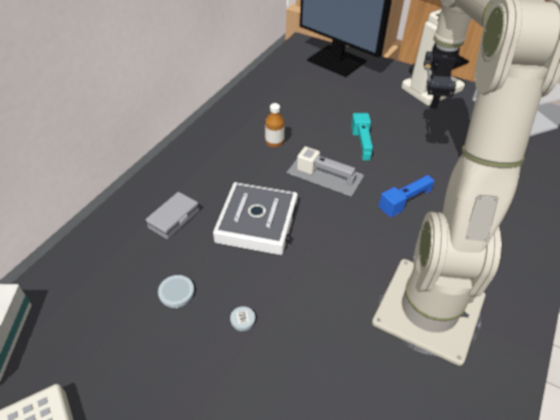

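Top view candidates:
- **Dish:** labelled small dish at (134,245). The larger plain dish at (127,168) is the look-alike.
- **Scanner:** grey/cream one on the mat at (375,220). The turquoise (463,233) and blue (385,328) ones are decoys.
- **Window:** at (256,186).

By the description I choose (134,245) and (375,220). The next step is to measure them and check the choice in a close crop.

```bash
cat > h.py <<'E'
from bench import *
import cv2, numpy as np
def ray(n,px,z):
    c=get_calibration(n); px=np.atleast_2d(px).astype(float)
    d=np.c_[(px[:,0]-c["cx"])/c["fx"],(px[:,1]-c["cy"])/c["fy"],np.ones(len(px))]@c["R"]
    o=-c["R"].T@c["t"]
    return (o+d*((z-o[2])/d[:,2])[:,None])[:,:2]
def blobs(mask,off=(0,0),amin=30):
    cs,_=cv2.findContours(mask.astype(np.uint8),cv2.RETR_EXTERNAL,cv2.CHAIN_APPROX_NONE)
    return [c[:,0,:]+np.array(off) for c in cs if cv2.contourArea(c)>amin]
def show(name,P,extra=""):
    (c,wh,a)=cv2.minAreaRect((P*1000).astype(np.float32)); print(name,np.round(c,1),np.round(wh,1),round(a,1),extra)
E
cat > m.py <<'E'
from h import *
T=camera("top"); S=camera("side")
def crop(im,x0,x1,y0,y1): return im[y0:y1,x0:x1]
def go(n,im,name,box,f,z,amin=30):
    x0,x1,y0,y1=box; c=crop(im,*box).astype(int)
    for b in blobs(f(c),(x0,y0),amin): show(n+" "+name,ray(n,b,z),f"px {b.mean(0).round(1)}")
mn=lambda c:c.min(2); sat=lambda c:c.max(2)-c.min(2)
bright=lambda t:(lambda c:mn(c)>t)
go("top",T,"dish",(110,160,225,265),bright(110),.02)
go("side",S,"dish",(220,265,300,335),bright(110),.02)
go("top",T,"big",(100,155,145,195),bright(110),.02)
go("top",T,"box+bars+rim",(195,315,130,245),bright(150),.05)
go("top",T,"dark stage",(195,315,130,245),lambda c:(c.max(2)<150)&(c.max(2)>55),.05,200)
go("side",S,"rim/bars",(225,290,185,235),bright(150),.05,15)
go("top",T,"mat",(340,402,165,275),bright(75),.003)
go("top",T,"head",(340,402,165,215),lambda c:(c[:,:,0]-c[:,:,2]>12)&(c[:,:,0]>150),.06)
go("side",S,"head",(285,330,140,180),lambda c:(c[:,:,0]-c[:,:,2]>12)&(c[:,:,0]>190),.06)
a=cv2.resize(crop(T,105,165,215,275),(400,400),interpolation=cv2.INTER_CUBIC)
b=cv2.resize(crop(T,345,405,170,270),(240,400),interpolation=cv2.INTER_CUBIC)
w=cv2.resize(crop(T,345,400,170,170+1),(1,400))
cv2.imwrite("pics/crop.png",np.hstack([a,b])[:,:,::-1])
E
python3 m.py
```

```text
top dish [400.5 265.6] [59.7 59.9] 89.6 px [133.8 244.8]
side dish [400.3 272.6] [60.  68.3] 31.1 px [242. 318.]
top big [596.2 281.9] [90.  90.9] 89.6 px [126.6 167.1]
top box+bars+rim [541.8 -39.3] [200.3 209.9] 16.5 px [254.9 185.7]
top dark stage [538.3 -38.4] [293. 281.] 89.2 px [254.5 187. ]
side rim/bars [549.2  66.5] [59.1 11. ] 29.8 px [234.8 233.2]
side rim/bars [446.3 -48.8] [ 15.8 114.7] 16.3 px [286.5 220.4]
side rim/bars [541.6 -35.1] [49.8 51.8] 29.9 px [256.5 210.5]
side rim/bars [499.6 -51.8] [ 14.2 118.5] 16.1 px [271.7 212.5]
side rim/bars [590.1 -24.9] [ 14.4 116.3] 16.2 px [240.3 207. ]
side rim/bars [ 569.1 -126.7] [156.1   9.9] 16.7 px [264.5 188.2]
side rim/bars [639.6 -37.9] [ 13.  115.6] 16.5 px [229.1 197.6]
top mat [ 455.3 -331.8] [156.9 279.2] 88.7 px [370.4 224.6]
top head [ 519.  -325.9] [66.3 56.3] 89.1 px [372.9 192.6]
side head [ 513.8 -298.3] [ 60.5 118.8] 12.0 px [306.7 159.5]
```

View pics/crop.png

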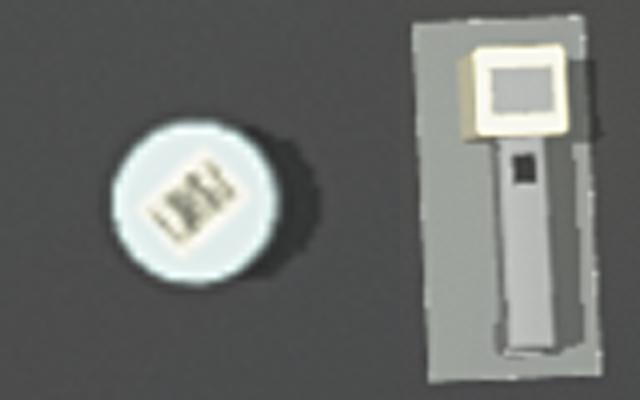

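The crop confirms both: a labelled small dish, and a cream-headed grey scanner on its mat. Next I refine the window, mat and scanner axes.

```bash
cat > m2.py <<'E'
from h import *
T=camera("top"); S=camera("side")
x0,y0=235,165; c=T[y0:y0+42,x0:x0+42].astype(int)
for b in blobs(c.min(2)>140,(x0,y0),15): show("top rim/bar",ray("top",b,.05),f"px {b.mean(0).round(1)}")
P=ray("top",[(348.2,175.5),(390.5,173.7),(395.5,264),(352.5,265.5)],.003); print("mat corners",P.round(4).tolist()); show("mat",P)
x0,y0=355,175; c=T[y0:y0+38,x0:x0+40].astype(int)
for b in blobs((c[:,:,0]>225),(x0,y0)): show("top headtop",ray("top",b,.06),f"px {b.mean(0).round(1)}")
# handle: per-row edges of the light top face
g=T.astype(int).min(2)
for r in range(206,258,6): print(r,g[r,364:390].tolist())
x0,y0=290,140; c=S[y0:y0+40,x0:x0+75].astype(int)
print(S[158:164,296:325].min(2).tolist()[::3])
E
python3 m2.py
```

```text
top rim/bar [498.  -52.5] [11.9 82.2] 16.2 px [260.9 202.6]
top rim/bar [542.9 -39.3] [49.1 49.2] 89.1 px [255.1 185.3]
top rim/bar [587.5 -21.3] [11.8 66.8] 16.3 px [247.1 167.6]
mat corners [[0.5682, -0.2768], [0.5712, -0.3856], [0.3402, -0.3925], [0.3383, -0.2826]]
mat [ 454.2 -334.4] [231.1 109.9] 1.6 
top headtop [ 519.3 -330.8] [53.2 54.5] 2.1 px [374.5 192.2]
206 [157, 158, 159, 126, 109, 116, 170, 190, 191, 190, 188, 187, 186, 185, 184, 184, 161, 110, 95, 102, 101, 101, 100, 102, 145, 158]
212 [157, 157, 157, 148, 119, 125, 171, 193, 195, 127, 65, 63, 63, 58, 79, 166, 179, 129, 99, 100, 102, 102, 101, 100, 102, 143]
218 [157, 156, 157, 157, 125, 113, 167, 190, 190, 188, 186, 185, 185, 183, 183, 182, 186, 147, 108, 100, 103, 102, 102, 100, 102, 144]
224 [157, 156, 157, 157, 138, 119, 156, 182, 188, 188, 186, 185, 185, 183, 182, 182, 183, 158, 108, 94, 100, 103, 101, 99, 102, 144]
230 [157, 157, 159, 157, 148, 123, 129, 171, 190, 190, 186, 185, 184, 183, 183, 182, 183, 175, 123, 98, 101, 100, 102, 101, 101, 101]
236 [157, 157, 158, 159, 158, 125, 116, 168, 190, 190, 187, 185, 184, 184, 183, 183, 184, 183, 141, 104, 101, 102, 100, 102, 98, 101]
242 [158, 156, 156, 158, 157, 132, 112, 160, 186, 188, 189, 186, 185, 184, 183, 182, 183, 187, 162, 118, 101, 101, 101, 102, 100, 100]
248 [157, 156, 157, 157, 159, 141, 117, 112, 166, 188, 189, 187, 185, 184, 183, 181, 183, 182, 166, 117, 96, 101, 101, 102, 101, 99]
254 [156, 156, 158, 157, 135, 112, 110, 120, 168, 190, 190, 189, 186, 186, 186, 185, 184, 184, 183, 136, 102, 100, 102, 100, 100, 97]
[[115, 160, 193, 207, 213, 218, 223, 229, 233, 233, 232, 229, 223, 221, 222, 228, 230, 226, 212, 191, 178, 175, 167, 141, 104, 89, 89, 98, 119], [156, 176, 195, 202, 202, 201, 202, 202, 203, 203, 204, 206, 210, 216, 220, 222, 211, 181, 159, 161, 169, 178, 181, 178, 171, 157, 144, 145, 160]]
```

Request:
{"op": "carry_out", "data": {
  "deltas": [
    {"hand": 87,"dp": [0,0,0],"spin": 0}
  ]
}}

```text
time: 0.4
ee_pos: [0.2276, -0.582, 0.2225]
eef_rot: [0.983, 0.185, -0.0, -0.0]
ft_force: [0.3, 0.6, 0.0]
width: 0.0869
grip_force: 0.0
```

```bash
cat >> h.py <<'E'
def dp(x,y,z,yaw):
    s=read_state(); q=s["eef_rot"]; a=2*np.arctan2(q[1],q[0]); p=s["ee_pos"]; d=np.array([x,y,z])-p
    sp=(np.degrees(a)-yaw+180)%360-180
    print("dp",np.round([(d[0]*np.cos(a)+d[1]*np.sin(a))/.25,(d[0]*np.sin(a)-d[1]*np.cos(a))/.25,-d[2]/.25],4),"spin",round(sp/180,4),"| yaw",np.degrees(a).round(2),p.round(4),"t",s["time"])
E
python3 -c "
from h import *
dp(.42,-.42,.2,16.4);dp(.5,-.3,.2,16.4)"
```

```text
dp [ 0.9527 -0.3234  0.0899] spin 0.0275 | yaw 21.36 [ 0.2276 -0.582   0.2225] t 0.4
dp [ 1.4255 -0.6539  0.0899] spin 0.0275 | yaw 21.36 [ 0.2276 -0.582   0.2225] t 0.4
```

Request:
{"op": "carry_out", "data": {
  "deltas": [
    {"hand": 87,"dp": [0.95,-0.32,0.06],"spin": 0.0275},
    {"hand": 87,"dp": [0.95,-0.32,0.06],"spin": 0.0275},
    {"hand": 87,"dp": [0.95,-0.32,0.06],"spin": 0.0275},
    {"hand": 87,"dp": [0.95,-0.32,0.06],"spin": 0.0275},
    {"hand": 87,"dp": [0.95,-0.32,0.06],"spin": 0.0275},
    {"hand": 87,"dp": [0.95,-0.32,0.06],"spin": 0.0275}
  ]
}}

```text
time: 1.0
ee_pos: [0.426, -0.4144, 0.2073]
eef_rot: [0.989, 0.148, 0.001, -0.001]
ft_force: [-0.4, -0.4, 0.6]
width: 0.0874
grip_force: 0.0
```

```bash
python3 -c "
from h import *
dp(.48,-.2,.2,16.4);dp(.42,.266,.1,16.4)"
```

```text
dp [ 0.4577 -0.7566  0.0292] spin 0.0035 | yaw 17.03 [ 0.426  -0.4144  0.2073] t 1.0
dp [ 0.7743 -2.6091  0.4292] spin 0.0035 | yaw 17.03 [ 0.426  -0.4144  0.2073] t 1.0
```

Request:
{"op": "carry_out", "data": {
  "deltas": [
    {"hand": 87,"dp": [0.52,-1,0.03],"spin": 0.0035},
    {"hand": 87,"dp": [0.52,-1,0.03],"spin": 0.0035},
    {"hand": 87,"dp": [0.52,-1,0.03],"spin": 0.0035},
    {"hand": 87,"dp": [0.52,-1,0.03],"spin": 0.0035},
    {"hand": 87,"dp": [0.52,-1,0.03],"spin": 0.0035},
    {"hand": 87,"dp": [0.52,-1,0.03],"spin": 0.0035}
  ]
}}

```text
time: 1.6
ee_pos: [0.4742, -0.1408, 0.2004]
eef_rot: [0.99, 0.139, 0.0, -0.0]
ft_force: [1.0, -0.5, 0.3]
width: 0.0866
grip_force: 0.0
```

```bash
python3 -c "
from h import *
dp(.44,.05,.2,16.4);dp(.4005,.266,.12,16.4)"
```

```text
dp [ 0.0785 -0.7715  0.0014] spin -0.0024 | yaw 15.97 [ 0.4742 -0.1408  0.2004] t 1.6
dp [ 0.1643 -1.6456  0.3214] spin -0.0024 | yaw 15.97 [ 0.4742 -0.1408  0.2004] t 1.6
```

Request:
{"op": "carry_out", "data": {
  "deltas": [
    {"hand": 87,"dp": [0.08,-0.82,0],"spin": -0.0024},
    {"hand": 87,"dp": [0.08,-0.82,0],"spin": -0.0024},
    {"hand": 87,"dp": [0.08,-0.82,0],"spin": -0.0024},
    {"hand": 87,"dp": [0.08,-0.82,0],"spin": -0.0024},
    {"hand": 87,"dp": [0.08,-0.82,0],"spin": -0.0024},
    {"hand": 87,"dp": [0.08,-0.82,0],"spin": -0.0024}
  ]
}}

```text
time: 2.2
ee_pos: [0.4371, 0.0593, 0.2003]
eef_rot: [0.99, 0.143, 0.0, 0.0]
ft_force: [0.9, -1.0, -0.5]
width: 0.0872
grip_force: 0.0
```

```bash
python3 -c "
from h import *
dp(.4005,.266,.08,16.4)"
```

```text
dp [ 0.0928 -0.8346  0.4813] spin -0.0 | yaw 16.4 [0.4371 0.0593 0.2003] t 2.2
```

Request:
{"op": "carry_out", "data": {
  "deltas": [
    {"hand": 87,"dp": [0.093,-0.835,0.25],"spin": 0},
    {"hand": 87,"dp": [0.093,-0.835,0.48],"spin": 0},
    {"hand": 87,"dp": [0.093,-0.835,0.48],"spin": 0},
    {"hand": 87,"dp": [0.093,-0.835,0.48],"spin": 0},
    {"hand": 87,"dp": [0.093,-0.835,0.48],"spin": 0},
    {"hand": 87,"dp": [0.093,-0.835,0.48],"spin": 0},
    {"hand": 87,"dp": [0.093,-0.835,0.48],"spin": 0},
    {"hand": 87,"dp": [0.093,-0.835,0.48],"spin": 0}
  ]
}}

```text
time: 3.0
ee_pos: [0.4027, 0.2634, 0.0803]
eef_rot: [0.99, 0.14, 0.0, 0.0]
ft_force: [0.8, 0.3, 0.3]
width: 0.0872
grip_force: 0.0
```

```bash
python3 -c "
from h import *
dp(.4005,.266,.004,16.4)
S=camera('side')[250:370,190:330]; cv2.imwrite('pics/s1.png',cv2.resize(S,(700,600),interpolation=2)[:,:,::-1])"
```

```text
dp [-0.0057 -0.0126  0.3053] spin -0.0019 | yaw 16.05 [0.4027 0.2634 0.0803] t 3.0
```

View pics/s1.png

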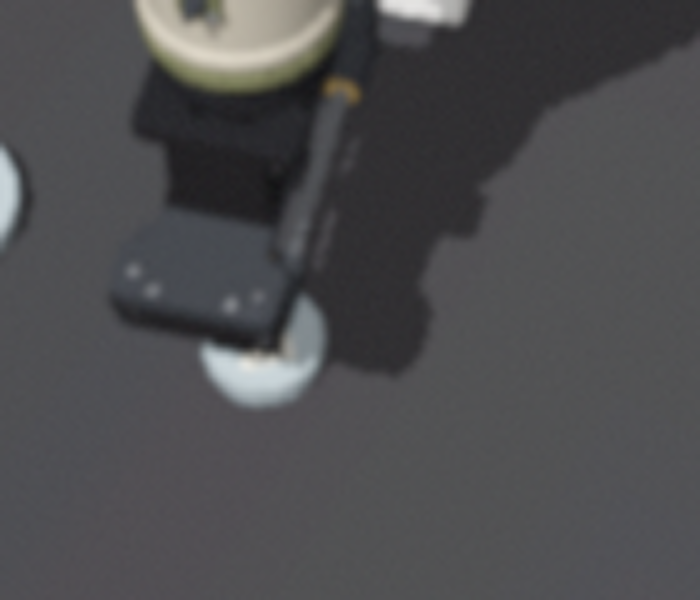

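The gripper stands above the labelled dish (crop pixel (265,345)), with the big dish clear at the left edge. Now I go down.

Request:
{"op": "carry_out", "data": {
  "deltas": [
    {"hand": 87,"dp": [0,-0.01,0.1],"spin": 0},
    {"hand": 87,"dp": [0,-0.01,0.2],"spin": 0},
    {"hand": 87,"dp": [0,-0.01,0.25],"spin": 0},
    {"hand": 87,"dp": [0,-0.01,0.28],"spin": 0},
    {"hand": 87,"dp": [0,-0.01,0.295],"spin": 0},
    {"hand": 87,"dp": [0,-0.01,0.295],"spin": 0},
    {"hand": 87,"dp": [0,-0.01,0.295],"spin": 0}
  ]
}}

```text
time: 3.75
ee_pos: [0.4012, 0.2677, 0.007]
eef_rot: [0.99, 0.141, 0.001, -0.0]
ft_force: [0.1, -0.4, 0.1]
width: 0.087
grip_force: 0.0
```

```bash
python3 -c "
from h import *
dp(.4005,.266,.005,16.4)"
```

```text
dp [-0.0046  0.0059  0.0081] spin -0.0011 | yaw 16.2 [0.4012 0.2677 0.007 ] t 3.75
```

Request:
{"op": "carry_out", "data": {
  "deltas": [
    {"hand": 87,"dp": [-0.003,0.006,0.008],"spin": 0},
    {"hand": 70,"dp": [-0.003,0.006,0.008],"spin": 0},
    {"hand": 62,"dp": [-0.003,0.006,0.008],"spin": 0},
    {"hand": 50,"dp": [-0.003,0.006,0.008],"spin": 0},
    {"hand": 50,"dp": [-0.003,0.006,0.008],"spin": 0},
    {"hand": 50,"dp": [-0.003,0.006,0.008],"spin": 0},
    {"hand": 50,"dp": [-0.003,0.006,0.008],"spin": 0},
    {"hand": 50,"dp": [-0.003,0.006,0.008],"spin": 0}
  ],
  "force": 12
}}

```text
time: 4.55
ee_pos: [0.4004, 0.2659, 0.0043]
eef_rot: [0.99, 0.141, 0.0, -0.0]
ft_force: [-0.3, 0.5, 0.9]
width: 0.0597
grip_force: 12.0
```

Request:
{"op": "carry_out", "data": {
  "deltas": [
    {"hand": 50,"dp": [0,0,-0.05],"spin": 0},
    {"hand": 50,"dp": [0,0,-0.2],"spin": 0},
    {"hand": 50,"dp": [0,0,-0.4],"spin": 0},
    {"hand": 50,"dp": [0,0,-0.5],"spin": 0},
    {"hand": 50,"dp": [0,0,-0.5],"spin": 0},
    {"hand": 50,"dp": [0,0,-0.5],"spin": 0}
  ]
}}

```text
time: 5.15
ee_pos: [0.4005, 0.2657, 0.1298]
eef_rot: [0.99, 0.141, 0.001, 0.0]
ft_force: [-0.6, -0.4, -1.7]
width: 0.0597
grip_force: 12.0
```

```bash
python3 -c "
from h import *
dp(.5425,-.0385,.13,16.4);print(read_state()['width'])"
```

```text
dp [ 2.0600e-01  1.3269e+00 -1.0000e-03] spin -0.0011 | yaw 16.2 [0.4005 0.2657 0.1298] t 5.15
0.05966285196611672
```

Request:
{"op": "carry_out", "data": {
  "deltas": [
    {"hand": 50,"dp": [0.02,0.1,0],"spin": 0},
    {"hand": 50,"dp": [0.05,0.25,0],"spin": 0},
    {"hand": 50,"dp": [0.07,0.4,0],"spin": 0},
    {"hand": 50,"dp": [0.09,0.55,0],"spin": 0},
    {"hand": 50,"dp": [0.11,0.7,0],"spin": 0},
    {"hand": 50,"dp": [0.13,0.85,0],"spin": 0},
    {"hand": 50,"dp": [0.15,0.95,0],"spin": 0},
    {"hand": 50,"dp": [0.16,1,0],"spin": 0},
    {"hand": 50,"dp": [0.16,1,0],"spin": 0}
  ]
}}

```text
time: 6.05
ee_pos: [0.5082, 0.0359, 0.1281]
eef_rot: [0.99, 0.14, -0.001, -0.0]
ft_force: [-0.2, 0.7, -1.5]
width: 0.0594
grip_force: 12.0
```

```bash
python3 -c "
from h import *
dp(.5425,-.0385,.13,16.4)"
```

```text
dp [ 0.0492  0.324  -0.0074] spin -0.0017 | yaw 16.09 [0.5082 0.0359 0.1281] t 6.05
```

Request:
{"op": "carry_out", "data": {
  "deltas": [
    {"hand": 50,"dp": [0.02,0.1,0],"spin": 0},
    {"hand": 50,"dp": [0.04,0.22,0],"spin": 0},
    {"hand": 50,"dp": [0.048,0.3,0],"spin": 0},
    {"hand": 50,"dp": [0.05,0.325,0],"spin": -0.001},
    {"hand": 50,"dp": [0.05,0.325,0],"spin": -0.001},
    {"hand": 50,"dp": [0.05,0.325,0],"spin": -0.001},
    {"hand": 50,"dp": [0.05,0.325,0],"spin": -0.001}
  ]
}}

```text
time: 6.75
ee_pos: [0.5428, -0.0357, 0.1294]
eef_rot: [0.99, 0.144, -0.0, -0.0]
ft_force: [-0.0, -0.1, -1.2]
width: 0.0596
grip_force: 12.0
```

```bash
python3 -c "
from h import *
dp(.5425,-.0385,.13,16.4);dp(.5425,-.0385,.065,16.4)
a=camera('top')[120:250,190:330];b=camera('side')[170:260,200:310]
cv2.imwrite('pics/p1.png',np.hstack([cv2.resize(a,(400,371)),cv2.resize(b,(400,371))])[:,:,::-1])"
```

```text
dp [-0.0045  0.0102 -0.0025] spin 0.0007 | yaw 16.52 [ 0.5428 -0.0357  0.1294] t 6.75
dp [-0.0045  0.0102  0.2575] spin 0.0007 | yaw 16.52 [ 0.5428 -0.0357  0.1294] t 6.75
```

View pics/p1.png

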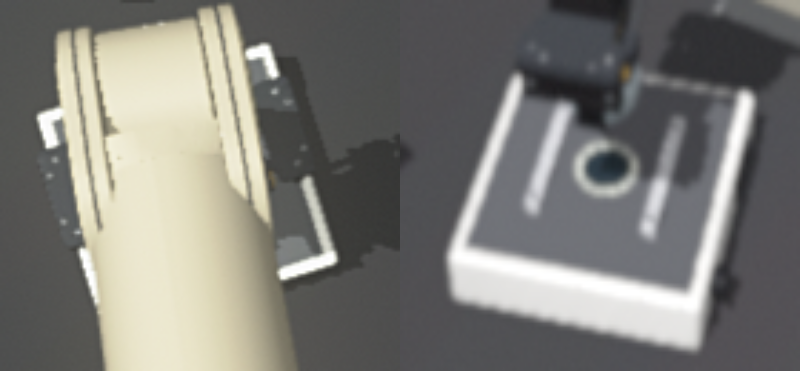

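The side crop shows the dish held above and short of the window (crop (605,168)), with the bars either side. The arm hides the top view. I centre and go down slowly.

Request:
{"op": "carry_out", "data": {
  "deltas": [
    {"hand": 50,"dp": [-0.004,0.01,0.05],"spin": 0.001},
    {"hand": 50,"dp": [-0.004,0.01,0.12],"spin": 0.001},
    {"hand": 50,"dp": [-0.004,0.01,0.19],"spin": 0.001},
    {"hand": 50,"dp": [-0.004,0.01,0.24],"spin": 0.001},
    {"hand": 50,"dp": [-0.004,0.01,0.26],"spin": 0.001},
    {"hand": 50,"dp": [-0.004,0.01,0.26],"spin": 0.001},
    {"hand": 50,"dp": [-0.004,0.01,0.26],"spin": 0.001},
    {"hand": 50,"dp": [-0.004,0.01,0.26],"spin": 0.001}
  ]
}}

```text
time: 7.65
ee_pos: [0.5435, -0.0402, 0.065]
eef_rot: [0.99, 0.141, 0.001, 0.0]
ft_force: [-0.6, 0.1, -1.1]
width: 0.0595
grip_force: 12.0
```

```bash
python3 -c "
from h import *
dp(.5425,-.0385,.0543,16.4)
b=camera('side')[170:260,200:310]
cv2.imwrite('pics/p2.png',cv2.resize(b,(660,540),interpolation=2)[:,:,::-1])"
```

```text
dp [-0.0021 -0.0078  0.043 ] spin -0.0011 | yaw 16.21 [ 0.5435 -0.0402  0.065 ] t 7.65
```

View pics/p2.png

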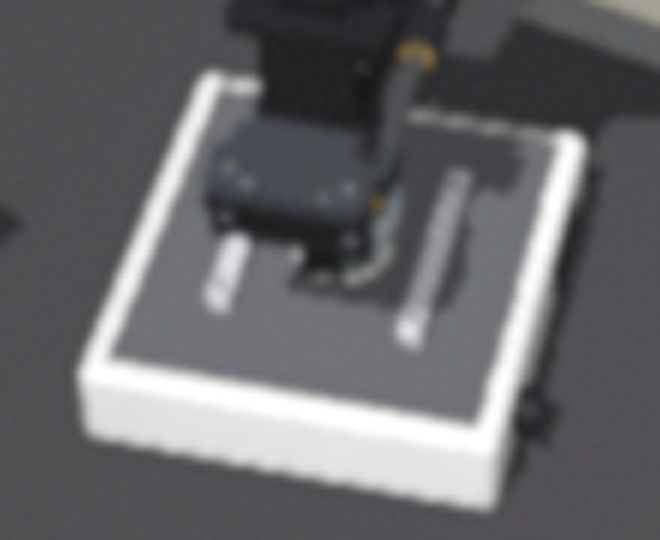

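The dish sits between the bars, just above the window. Lowering in small steps.

Request:
{"op": "carry_out", "data": {
  "deltas": [
    {"hand": 50,"dp": [-0.002,-0.005,0.01],"spin": 0},
    {"hand": 50,"dp": [-0.002,-0.005,0.018],"spin": 0},
    {"hand": 50,"dp": [-0.002,-0.005,0.026],"spin": 0},
    {"hand": 50,"dp": [-0.002,-0.005,0.032],"spin": 0},
    {"hand": 50,"dp": [-0.002,-0.005,0.036],"spin": 0},
    {"hand": 50,"dp": [-0.002,-0.005,0.038],"spin": 0},
    {"hand": 50,"dp": [-0.002,-0.005,0.038],"spin": 0}
  ]
}}

```text
time: 8.4
ee_pos: [0.5421, -0.0392, 0.0547]
eef_rot: [0.99, 0.141, -0.0, 0.0]
ft_force: [0.2, -0.4, -0.2]
width: 0.0593
grip_force: 12.0
```

```bash
python3 -c "
from h import *
dp(.5425,-.0385,.0543,16.4)
for i in range(4): camera('side'); s=read_state(); print(s['ee_pos'].round(4),s['ft_force'].round(2))"
```

```text
dp [ 0.0022 -0.0022  0.0017] spin -0.0011 | yaw 16.21 [ 0.5421 -0.0392  0.0547] t 8.4
[ 0.5422 -0.0392  0.0548] [-0.34  0.45 -0.33]
[ 0.5422 -0.0392  0.0549] [-0.62 -0.69 -0.94]
[ 0.5422 -0.0392  0.0549] [ 0.3   1.1  -1.78]
[ 0.5422 -0.0392  0.0549] [-0.36  0.06 -0.2 ]
```

Request:
{"op": "carry_out", "data": {
  "deltas": [
    {"hand": 50,"dp": [0,-0.001,0.002],"spin": 0},
    {"hand": 50,"dp": [0,-0.001,0.004],"spin": 0},
    {"hand": 50,"dp": [0,-0.001,0.004],"spin": 0}
  ]
}}

```text
time: 8.9
ee_pos: [0.5422, -0.039, 0.0543]
eef_rot: [0.99, 0.141, 0.0, 0.0]
ft_force: [-2.5, -1.3, 5.8]
width: 0.0593
grip_force: 12.0
```

```bash
python3 -c "
from h import *
for i in range(4): camera('side'); s=read_state(); print(s['ee_pos'].round(4),s['ft_force'].round(2))"
```

```text
[ 0.5422 -0.039   0.0543] [-2.04 -0.88  5.35]
[ 0.5422 -0.0389  0.0543] [-3.02  0.29  5.55]
[ 0.5422 -0.039   0.0543] [-2.09 -0.39  5.31]
[ 0.5422 -0.039   0.0543] [-2.26 -0.39  5.09]
```

Request:
{"op": "carry_out", "data": {
  "deltas": [
    {"hand": 62,"dp": [0,0,0],"spin": 0},
    {"hand": 66,"dp": [0,0,0],"spin": 0},
    {"hand": 75,"dp": [0,0,0],"spin": 0},
    {"hand": 87,"dp": [0,0,0],"spin": 0},
    {"hand": 87,"dp": [0,0,0],"spin": 0},
    {"hand": 87,"dp": [0,0,0],"spin": 0},
    {"hand": 87,"dp": [0,0,-0.1],"spin": 0},
    {"hand": 87,"dp": [0,0,-0.25],"spin": 0},
    {"hand": 87,"dp": [0,0,-0.45],"spin": 0},
    {"hand": 87,"dp": [0,0,-0.6],"spin": 0},
    {"hand": 87,"dp": [0,0,-0.6],"spin": 0}
  ]
}}

```text
time: 10.2
ee_pos: [0.5448, -0.0387, 0.2094]
eef_rot: [0.99, 0.141, 0.004, 0.001]
ft_force: [0.0, 0.0, 0.5]
width: 0.0868
grip_force: 0.0
```

```bash
python3 -c "
from h import *
dp(.48,-.25,.2,1.6)"
```

```text
dp [-0.4848  0.7393  0.0377] spin 0.0812 | yaw 16.22 [ 0.5448 -0.0387  0.2094] t 10.2
```

Request:
{"op": "carry_out", "data": {
  "deltas": [
    {"hand": 87,"dp": [-0.65,0.89,0],"spin": 0.0812},
    {"hand": 87,"dp": [-0.65,0.89,0],"spin": 0.0812},
    {"hand": 87,"dp": [-0.65,0.89,0],"spin": 0.0812},
    {"hand": 87,"dp": [-0.65,0.89,0],"spin": 0.0812},
    {"hand": 87,"dp": [-0.65,0.89,0],"spin": 0.0812},
    {"hand": 87,"dp": [-0.65,0.89,0],"spin": 0.0812},
    {"hand": 87,"dp": [-0.65,0.89,0],"spin": 0.0812},
    {"hand": 87,"dp": [-0.65,0.89,0],"spin": 0.0812}
  ]
}}

```text
time: 11.0
ee_pos: [0.448, -0.2977, 0.2031]
eef_rot: [1.0, 0.014, -0.0, -0.0]
ft_force: [0.4, 0.8, 0.5]
width: 0.0873
grip_force: 0.0
```

```bash
cat > m3.py <<'E'
from h import *
T=camera("top");S=camera("side")
c=T[150:225,215:300].astype(int)
cv2.imwrite("pics/d2.png",np.hstack([cv2.resize(T[130:250,190:320],(400,370),interpolation=2),cv2.resize(S[170:260,200:310],(400,370),interpolation=2)])[:,:,::-1])
for t in (150,165):
  for b in blobs(c.min(2)>t,(215,150),15): show("top",ray("top",b,.07),f"px {b.mean(0).round(1)}")
  for b in blobs(S[185:235,225:290].astype(int).min(2)>t,(225,185),15): show("side",ray("side",b,.07),f"px {b.mean(0).round(1)}")
dp(.454,-.334,.1,1.6)
E
python3 m3.py
```

```text
top [458.4 -91.6] [ 11.3 113.5] 16.0 px [277.5 218.4]
top [496.7 -52.6] [ 11.8 110.5] 16.4 px [260.7 203.2]
top [493.6  47.8] [98.4 12. ] 16.3 px [219.4 205.5]
top [543.3 -39.8] [57.9 58.1] 89.1 px [254.8 184.2]
top [586.2 -26.7] [ 11.7 110.8] 16.6 px [249.3 166.5]
top [ 568.5 -133.3] [118.8  10.7] 16.4 px [293.2 172.8]
top [619.4  18.5] [11.1 80.9] 16.4 px [230.1 153.5]
side [539.2  80.3] [58.  10.8] 29.8 px [234.8 233.2]
side [438.2 -32.8] [ 15.5 112.5] 16.3 px [286.5 220.4]
side [490.5 -35.7] [ 13.9 116.2] 16.1 px [271.7 212.5]
side [541.3 -32.3] [58.  67.5] 30.1 px [255.6 206.2]
side [579.3  -9.3] [ 14.1 114.1] 16.2 px [240.3 207. ]
side [ 558.8 -109.2] [153.1   9.7] 16.7 px [264.5 188.2]
side [627.9 -22.1] [ 12.8 113.4] 16.5 px [229.1 197.6]
top [458.4 -91.7] [ 10.9 113.5] 16.3 px [277.5 218.4]
top [496.6 -52.7] [ 11.5 110.5] 16.5 px [260.5 203.3]
top [493.6  47.9] [98.4 11.7] 16.5 px [219.4 205.5]
top [543.3 -39.8] [57.9 58.1] 89.1 px [255. 184.]
top [586.  -26.4] [ 11.4 110. ] 16.5 px [249.  166.6]
top [ 569.6 -133. ] [116.5   9.4] 16.3 px [293.2 172.3]
top [619.2  18.4] [10.2 80.9] 16.4 px [230.1 153.5]
side [540.3  81. ] [55.3 10.8] 29.8 px [234.3 233.3]
side [437.8 -30.9] [ 14.  108.6] 16.7 px [286.4 220.9]
side [542.1 -34. ] [60.2 59.4] 65.3 px [255.8 206.1]
side [490.7 -35.7] [ 12.9 114.9] 17.1 px [271.7 212.3]
side [579.7  -9.6] [ 12.5 113.4] 16.3 px [240.3 207. ]
side [628.6 -23.9] [ 12.  109.7] 16.4 px [229.2 197.1]
dp [0.0163 0.1509 0.4141] spin 0.0006 | yaw 1.72 [ 0.4488 -0.2964  0.2035] t 11.1
```

View pics/d2.png

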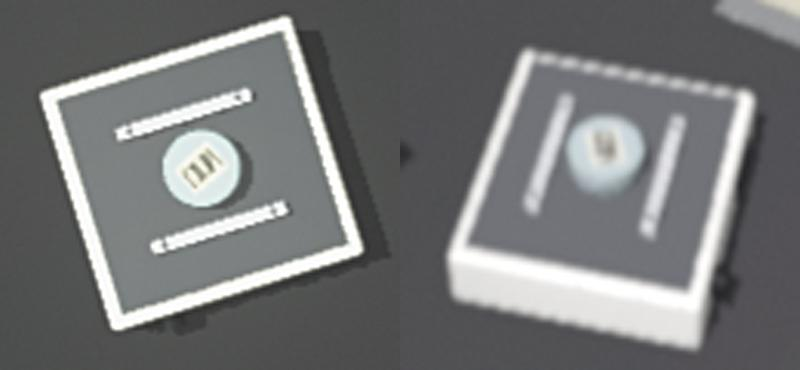

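The dish stands level at (543,-40) mm against the window at (543,-39), measured in the same camera. Next is the scanner.

Request:
{"op": "carry_out", "data": {
  "deltas": [
    {"hand": 87,"dp": [0.02,0.15,0.1],"spin": 0.0006},
    {"hand": 87,"dp": [0.02,0.15,0.25],"spin": 0.0006},
    {"hand": 87,"dp": [0.02,0.15,0.4],"spin": 0.0006},
    {"hand": 87,"dp": [0.02,0.15,0.4],"spin": 0.0006},
    {"hand": 87,"dp": [0.02,0.15,0.4],"spin": 0.0006}
  ]
}}

```text
time: 11.6
ee_pos: [0.4549, -0.3341, 0.1045]
eef_rot: [1.0, 0.014, -0.0, -0.0]
ft_force: [0.3, 0.2, 0.2]
width: 0.0869
grip_force: 0.0
```

```bash
python3 -c "
from h import *
dp(.454,-.3342,.025,1.6)"
```

```text
dp [-3.80e-03  1.00e-04  3.18e-01] spin 0.0 | yaw 1.6 [ 0.4549 -0.3341  0.1045] t 11.6
```

Request:
{"op": "carry_out", "data": {
  "deltas": [
    {"hand": 87,"dp": [-0.003,0,0.12],"spin": 0},
    {"hand": 87,"dp": [-0.003,0,0.22],"spin": 0},
    {"hand": 87,"dp": [-0.003,0,0.28],"spin": 0},
    {"hand": 87,"dp": [-0.003,0,0.318],"spin": 0},
    {"hand": 87,"dp": [-0.003,0,0.318],"spin": 0},
    {"hand": 87,"dp": [-0.003,0,0.318],"spin": 0},
    {"hand": 60,"dp": [-0.003,0,0.318],"spin": 0},
    {"hand": 45,"dp": [-0.003,0,0.318],"spin": 0},
    {"hand": 35,"dp": [-0.003,0,0.318],"spin": 0},
    {"hand": 35,"dp": [-0.003,0,0.318],"spin": 0},
    {"hand": 35,"dp": [-0.003,0,0.318],"spin": 0}
  ],
  "force": 10
}}

```text
time: 12.7
ee_pos: [0.4535, -0.3354, 0.0244]
eef_rot: [1.0, 0.013, 0.0, 0.0]
ft_force: [0.1, 0.2, -1.2]
width: 0.0548
grip_force: 0.0
```

Request:
{"op": "carry_out", "data": {
  "deltas": [
    {"hand": 33,"dp": [0,0,0],"spin": 0},
    {"hand": 33,"dp": [0,0,0],"spin": 0},
    {"hand": 33,"dp": [0,0,0],"spin": 0},
    {"hand": 33,"dp": [0,0,0],"spin": 0},
    {"hand": 20,"dp": [0,0,0],"spin": 0},
    {"hand": 20,"dp": [0,0,0],"spin": 0},
    {"hand": 20,"dp": [0,0,0],"spin": 0}
  ],
  "force": 10
}}

```text
time: 13.4
ee_pos: [0.4535, -0.3354, 0.0243]
eef_rot: [1.0, 0.013, 0.0, 0.0]
ft_force: [0.5, 0.5, -0.3]
width: 0.03
grip_force: 10.0
```

Request:
{"op": "carry_out", "data": {
  "deltas": [
    {"hand": 20,"dp": [0,0,0],"spin": 0},
    {"hand": 20,"dp": [0,0,0],"spin": 0},
    {"hand": 20,"dp": [0,0,0],"spin": 0}
  ],
  "force": 40
}}

```text
time: 13.7
ee_pos: [0.4535, -0.3355, 0.0243]
eef_rot: [1.0, 0.013, 0.0, 0.0]
ft_force: [1.4, -0.5, -0.2]
width: 0.0299
grip_force: 40.0
```

Request:
{"op": "carry_out", "data": {
  "deltas": [
    {"hand": 20,"dp": [0,0,-0.04],"spin": 0},
    {"hand": 20,"dp": [0,0,-0.12],"spin": 0},
    {"hand": 20,"dp": [0,0,-0.24],"spin": 0},
    {"hand": 20,"dp": [0,0,-0.38],"spin": 0},
    {"hand": 20,"dp": [0,0,-0.5],"spin": 0},
    {"hand": 20,"dp": [0,0,-0.57],"spin": 0},
    {"hand": 20,"dp": [0,0,-0.6],"spin": 0},
    {"hand": 20,"dp": [0,0,-0.6],"spin": 0},
    {"hand": 20,"dp": [0,0,-0.6],"spin": 0}
  ]
}}

```text
time: 14.6
ee_pos: [0.4529, -0.3351, 0.1733]
eef_rot: [1.0, 0.013, -0.001, -0.0]
ft_force: [0.2, -1.1, -1.8]
width: 0.0297
grip_force: 40.0
```

```bash
python3 -c "
from h import *
dp(.4743,-.042,.165,1.6)
s=read_state();print(s['ft_force'],s['torque'],s['width'])"
```

```text
dp [ 0.116  -1.1697  0.0332] spin -0.0006 | yaw 1.48 [ 0.4529 -0.3351  0.1733] t 14.6
[ 0.21800346 -1.10499722 -1.77514122] [0.01072581 0.0299213  0.02672462] 0.029669409878174593
```

Request:
{"op": "carry_out", "data": {
  "deltas": [
    {"hand": 20,"dp": [0.005,-0.05,0],"spin": 0},
    {"hand": 20,"dp": [0.015,-0.15,0],"spin": 0},
    {"hand": 20,"dp": [0.03,-0.28,0],"spin": 0},
    {"hand": 20,"dp": [0.04,-0.42,0],"spin": 0},
    {"hand": 20,"dp": [0.06,-0.56,0],"spin": 0},
    {"hand": 20,"dp": [0.07,-0.7,0],"spin": 0},
    {"hand": 20,"dp": [0.08,-0.82,0],"spin": 0},
    {"hand": 20,"dp": [0.09,-0.92,0],"spin": 0},
    {"hand": 20,"dp": [0.1,-0.98,0],"spin": 0},
    {"hand": 20,"dp": [0.1,-1,0],"spin": 0},
    {"hand": 20,"dp": [0.1,-1,0],"spin": 0}
  ]
}}

```text
time: 15.7
ee_pos: [0.4715, -0.084, 0.1738]
eef_rot: [1.0, 0.014, -0.0, -0.0]
ft_force: [0.5, -0.9, -2.5]
width: 0.0297
grip_force: 40.0
```

```bash
python3 -c "
from h import *
dp(.4743,-.042,.161,1.55)"
```

```text
dp [ 0.016  -0.1675  0.0511] spin 0.0001 | yaw 1.57 [ 0.4715 -0.084   0.1738] t 15.7
```

Request:
{"op": "carry_out", "data": {
  "deltas": [
    {"hand": 20,"dp": [0.006,-0.06,0.01],"spin": 0},
    {"hand": 20,"dp": [0.012,-0.12,0.025],"spin": 0},
    {"hand": 20,"dp": [0.014,-0.155,0.04],"spin": 0},
    {"hand": 20,"dp": [0.014,-0.167,0.05],"spin": 0},
    {"hand": 20,"dp": [0.014,-0.167,0.05],"spin": 0},
    {"hand": 20,"dp": [0.014,-0.167,0.05],"spin": 0}
  ]
}}

```text
time: 16.3
ee_pos: [0.4743, -0.0438, 0.1617]
eef_rot: [1.0, 0.012, -0.0, 0.0]
ft_force: [-0.3, -0.9, -2.1]
width: 0.0298
grip_force: 40.0
```

```bash
python3 -c "
from h import *
dp(.4743,-.042,.161,1.55)
a=camera('top');b=camera('side')
for t in (215,):
  x0,y0=225,140; c=a[y0:y0+75,x0:x0+70].astype(int)
  for k in blobs((c[:,:,0]>t)&(c[:,:,0]-c[:,:,2]>8),(x0,y0)): show('head',ray('top',k,.2),f'px {k.mean(0).round(1)}')
cv2.imwrite('pics/sc.png',np.hstack([cv2.resize(a[120:250,190:330],(400,371)),cv2.resize(b[140:260,200:330],(400,371))])[:,:,::-1])"
```

```text
dp [ 0.0002 -0.0073  0.0029] spin -0.0007 | yaw 1.43 [ 0.4743 -0.0438  0.1617] t 16.3
head [506.6 -31.3] [87.6 81.5] 89.1 px [248.8 197. ]
head [507.4  19. ] [ 4.3 81.5] 89.2 px [225.8 195.2]
head [508.7 -96.7] [88.7 10.5] 3.2 px [280.2 194. ]
head [509.  -81.3] [88.8 11.6] 3.1 px [273. 194.]
head [563.4 -41.7] [51.4  6.5] 89.1 px [254. 168.]
```

View pics/sc.png

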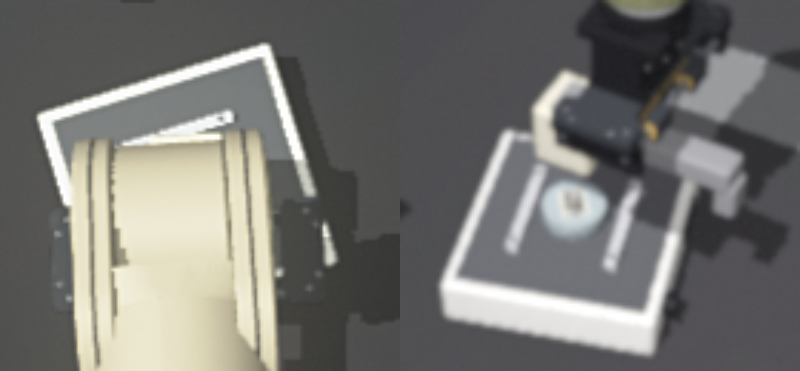

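```bash
python3 -c "
from h import *
c=get_calibration('side')
for n,p in dict(headb40=(40,28,0),headb95=(95,28,0),headt95=(95,28,60),heelb75=(-75,15,0),heelb95=(-95,15,0),heelt95=(-95,15,54)).items():
  a=np.radians(1.5);x,y,z=np.array(p)/1000
  X=np.array([.475+x*np.cos(a)-y*np.sin(a),-.043+x*np.sin(a)+y*np.cos(a),.1404+z])
  q=c['R']@X+c['t'];u=q[0]/q[2]*c['fx']+c['cx'];v=q[1]/q[2]*c['fy']+c['cy'];print(n,((u-200)*400/130,400+(u-200)*0,(v-140)*371/120))
dp(.4743,-.042,.161,1.55)"
```

```text
headb40 (np.float64(186.05431215407773), np.float64(400.0), np.float64(174.67253317055375))
headb95 (np.float64(132.64933503860973), np.float64(400.0), np.float64(153.81735944772848))
headt95 (np.float64(129.98788813900632), np.float64(400.0), np.float64(104.60659973394348))
heelb75 (np.float64(308.65100255949403), np.float64(400.0), np.float64(210.32262205835832))
heelb95 (np.float64(329.3686577777712), np.float64(400.0), np.float64(218.35671911269566))
heelt95 (np.float64(333.02169363349935), np.float64(400.0), np.float64(174.50989709876004))
dp [-0.0002 -0.0068  0.0036] spin -0.0007 | yaw 1.43 [ 0.4744 -0.0437  0.1619] t 16.4
```

Request:
{"op": "carry_out", "data": {
  "deltas": [
    {"hand": 20,"dp": [0,-0.005,0.002],"spin": 0},
    {"hand": 20,"dp": [0,-0.005,0.002],"spin": 0},
    {"hand": 20,"dp": [0,-0.005,0.002],"spin": 0}
  ]
}}

```text
time: 16.7
ee_pos: [0.4743, -0.0418, 0.1613]
eef_rot: [1.0, 0.013, 0.0, 0.0]
ft_force: [-0.9, 0.6, -2.3]
width: 0.0302
grip_force: 40.0
```

The side crop agrees with a level scanner: head bottom predicted at (586,175), seen at about (590,173). The heel is predicted at (729,218) and seen at about (728,213). Holding still.

Request:
{"op": "carry_out", "data": {
  "deltas": [
    {"hand": 20,"dp": [0,0,0],"spin": 0},
    {"hand": 20,"dp": [0,0,0],"spin": 0},
    {"hand": 20,"dp": [0,0,0],"spin": 0},
    {"hand": 20,"dp": [0,0,0],"spin": 0},
    {"hand": 20,"dp": [0,0,0],"spin": 0},
    {"hand": 20,"dp": [0,0,0],"spin": 0},
    {"hand": 20,"dp": [0,0,0],"spin": 0},
    {"hand": 20,"dp": [0,0,0],"spin": 0},
    {"hand": 20,"dp": [0,0,0],"spin": 0},
    {"hand": 20,"dp": [0,0,0],"spin": 0},
    {"hand": 20,"dp": [0,0,0],"spin": 0},
    {"hand": 20,"dp": [0,0,0],"spin": 0},
    {"hand": 20,"dp": [0,0,0],"spin": 0},
    {"hand": 20,"dp": [0,0,0],"spin": 0},
    {"hand": 20,"dp": [0,0,0],"spin": 0},
    {"hand": 20,"dp": [0,0,0],"spin": 0},
    {"hand": 20,"dp": [0,0,0],"spin": 0},
    {"hand": 20,"dp": [0,0,0],"spin": 0},
    {"hand": 20,"dp": [0,0,0],"spin": 0},
    {"hand": 20,"dp": [0,0,0],"spin": 0}
  ]
}}

```text
time: 18.7
ee_pos: [0.4743, -0.0417, 0.1613]
eef_rot: [1.0, 0.013, 0.0, 0.0]
ft_force: [-0.0, 0.3, -3.3]
width: 0.0294
grip_force: 40.0
```

```bash
python3 -c "
from h import *
dp(.4535,-.3354,.17,1.5)"
```

```text
dp [-0.1139  1.1723 -0.0349] spin -0.0 | yaw 1.49 [ 0.4743 -0.0417  0.1613] t 18.7
```

Request:
{"op": "carry_out", "data": {
  "deltas": [
    {"hand": 20,"dp": [-0.005,0.05,-0.02],"spin": 0},
    {"hand": 20,"dp": [-0.015,0.15,-0.035],"spin": 0},
    {"hand": 20,"dp": [-0.03,0.28,-0.035],"spin": 0},
    {"hand": 20,"dp": [-0.04,0.42,-0.035],"spin": 0},
    {"hand": 20,"dp": [-0.06,0.56,-0.035],"spin": 0},
    {"hand": 20,"dp": [-0.07,0.7,-0.035],"spin": 0},
    {"hand": 20,"dp": [-0.08,0.82,-0.035],"spin": 0},
    {"hand": 20,"dp": [-0.09,0.92,-0.035],"spin": 0},
    {"hand": 20,"dp": [-0.1,0.98,-0.035],"spin": 0},
    {"hand": 20,"dp": [-0.1,1,-0.035],"spin": 0},
    {"hand": 20,"dp": [-0.1,1,-0.035],"spin": 0}
  ]
}}

```text
time: 19.8
ee_pos: [0.4558, -0.2923, 0.1701]
eef_rot: [1.0, 0.013, 0.0, -0.0]
ft_force: [0.6, 0.5, -2.2]
width: 0.0297
grip_force: 40.0
```

```bash
python3 -c "
from h import *
dp(.4535,-.3354,.04,1.5)"
```

```text
dp [-0.0135  0.1722  0.5203] spin -0.0002 | yaw 1.46 [ 0.4558 -0.2923  0.1701] t 19.8
```

Request:
{"op": "carry_out", "data": {
  "deltas": [
    {"hand": 20,"dp": [-0.005,0.06,0],"spin": 0},
    {"hand": 20,"dp": [-0.01,0.13,0.02],"spin": 0},
    {"hand": 20,"dp": [-0.012,0.172,0.08],"spin": 0},
    {"hand": 20,"dp": [-0.012,0.172,0.18],"spin": 0},
    {"hand": 20,"dp": [-0.012,0.172,0.3],"spin": 0},
    {"hand": 20,"dp": [-0.012,0.172,0.41],"spin": 0},
    {"hand": 20,"dp": [-0.012,0.172,0.48],"spin": 0},
    {"hand": 20,"dp": [-0.012,0.172,0.52],"spin": 0},
    {"hand": 20,"dp": [-0.012,0.172,0.52],"spin": 0},
    {"hand": 20,"dp": [-0.012,0.172,0.52],"spin": 0},
    {"hand": 20,"dp": [-0.012,0.172,0.52],"spin": 0}
  ]
}}

```text
time: 20.9
ee_pos: [0.4546, -0.3359, 0.0411]
eef_rot: [1.0, 0.013, 0.001, 0.001]
ft_force: [-0.0, 0.5, -1.4]
width: 0.0296
grip_force: 40.0
```

```bash
python3 -c "
from h import *
dp(.4535,-.3354,.0243,1.5)"
```

```text
dp [-0.0044 -0.0019  0.0672] spin -0.0001 | yaw 1.48 [ 0.4546 -0.3359  0.0411] t 20.9
```

Request:
{"op": "carry_out", "data": {
  "deltas": [
    {"hand": 20,"dp": [-0.004,-0.002,0.015],"spin": 0},
    {"hand": 20,"dp": [-0.004,-0.002,0.03],"spin": 0},
    {"hand": 20,"dp": [-0.004,-0.002,0.042],"spin": 0},
    {"hand": 20,"dp": [-0.004,-0.002,0.052],"spin": 0},
    {"hand": 20,"dp": [-0.004,-0.002,0.058],"spin": 0},
    {"hand": 20,"dp": [-0.004,-0.002,0.062],"spin": 0},
    {"hand": 20,"dp": [-0.004,-0.002,0.062],"spin": 0},
    {"hand": 20,"dp": [-0.004,-0.002,0.062],"spin": 0}
  ]
}}

```text
time: 21.7
ee_pos: [0.453, -0.3349, 0.0246]
eef_rot: [1.0, 0.013, 0.0, 0.0]
ft_force: [-0.9, -0.4, -0.7]
width: 0.0295
grip_force: 40.0
```

```bash
python3 -c "
from h import *
dp(.4535,-.3354,.0243,1.5)
for i in range(4): camera('side'); s=read_state(); print(s['ee_pos'].round(4),s['ft_force'].round(2),s['torque'].round(2))"
```

```text
dp [0.0018 0.0022 0.0014] spin -0.0001 | yaw 1.49 [ 0.453  -0.3349  0.0246] t 21.7
[ 0.453  -0.3349  0.0247] [-0.56  0.33 -1.87] [0.03 0.03 0.02]
[ 0.453  -0.3349  0.0247] [-0.48 -0.14 -2.31] [ 0.05  0.05 -0.05]
[ 0.453  -0.3349  0.0247] [-0.27 -0.37 -2.57] [0.08 0.   0.02]
[ 0.4529 -0.3349  0.0246] [ 1.39 -0.23 -2.72] [ 0.03  0.02 -0.  ]
```

Just above contact, so I lower in half-millimetre steps.

Request:
{"op": "carry_out", "data": {
  "deltas": [
    {"hand": 20,"dp": [0,0,0.001],"spin": 0},
    {"hand": 20,"dp": [0,0,0.002],"spin": 0},
    {"hand": 20,"dp": [0,0,0.002],"spin": 0}
  ]
}}

```text
time: 22.2
ee_pos: [0.4529, -0.3349, 0.0243]
eef_rot: [1.0, 0.013, 0.0, 0.0]
ft_force: [-1.3, -0.1, 1.5]
width: 0.0299
grip_force: 40.0
```

Request:
{"op": "carry_out", "data": {
  "deltas": [
    {"hand": 20,"dp": [0,0,0.001],"spin": 0},
    {"hand": 20,"dp": [0,0,0.001],"spin": 0},
    {"hand": 20,"dp": [0,0,0.001],"spin": 0}
  ],
  "force": 5
}}

```text
time: 22.5
ee_pos: [0.453, -0.3349, 0.0243]
eef_rot: [1.0, 0.013, 0.0, 0.0]
ft_force: [-3.1, 1.3, 4.4]
width: 0.03
grip_force: 5.0
```

Request:
{"op": "carry_out", "data": {
  "deltas": [
    {"hand": 33,"dp": [0,0,0],"spin": 0},
    {"hand": 38,"dp": [0,0,0],"spin": 0},
    {"hand": 50,"dp": [0,0,0],"spin": 0},
    {"hand": 70,"dp": [0,0,0],"spin": 0},
    {"hand": 80,"dp": [0,0,0],"spin": 0},
    {"hand": 80,"dp": [0,0,0],"spin": 0},
    {"hand": 80,"dp": [0,0,0],"spin": 0},
    {"hand": 80,"dp": [0,0,-0.1],"spin": 0},
    {"hand": 80,"dp": [0,0,-0.25],"spin": 0},
    {"hand": 80,"dp": [0,0,-0.45],"spin": 0},
    {"hand": 80,"dp": [0,0,-0.65],"spin": 0},
    {"hand": 80,"dp": [0,0,-0.8],"spin": 0},
    {"hand": 80,"dp": [-0.1,0.3,-0.8],"spin": 0},
    {"hand": 80,"dp": [-0.2,0.6,-0.8],"spin": 0},
    {"hand": 80,"dp": [-0.3,0.9,-0.8],"spin": 0},
    {"hand": 80,"dp": [-0.3,0.9,-0.8],"spin": 0},
    {"hand": 80,"dp": [-0.3,0.9,-0.8],"spin": 0}
  ]
}}

```text
time: 24.2
ee_pos: [0.3816, -0.5648, 0.2235]
eef_rot: [1.0, 0.012, -0.0, 0.0]
ft_force: [0.8, -0.5, 0.3]
width: 0.0801
grip_force: 0.0
```

```bash
python3 -c "
from h import *
s=read_state();print(s['ee_pos'],s['time'])
cv2.imwrite('pics/end.png',camera('top')[:,:,::-1])"; python3 m.py | grep -E 'top (dish|big|head|box)'; python3 m3.py | grep ' 58'; python3 m2.py|grep headtop
```

```text
[ 0.38157127 -0.5647763   0.22349717] 24.2
top big [596.2 281.9] [90.  90.9] 89.6 px [126.6 167.1]
top box+bars+rim [541.8 -39.3] [200.3 210. ] 16.5 px [254.9 185.7]
top head [ 519.  -329.5] [68.4 56.3] 89.1 px [374.4 192.6]
top [543.3 -39.8] [57.9 58.1] 89.1 px [254.8 184.2]
top [543.3 -39.8] [57.9 58.1] 89.1 px [255. 184.]
top headtop [ 519.1 -334.5] [53.5 54.2] 2.1 px [376.  192.5]
```

View pics/end.png

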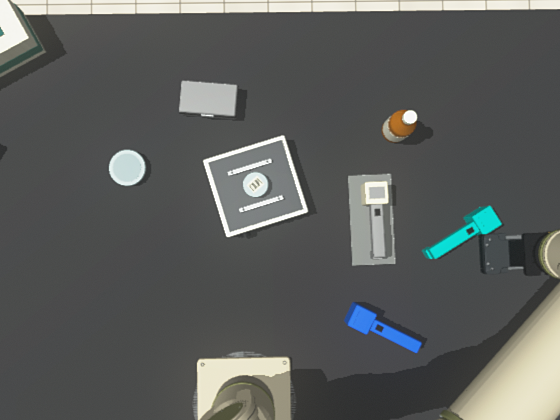

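The final view shows the dish on the window (255,184). The scanner is back on its mat, head forward, about 4 mm from where it stood. The other things are unmoved and the gripper is free, so I hand in.

```bash
python3 -c "
from bench import *
print(close_job())"
```

```text
the job is handed in; nothing more can be done
None
```

The job is handed in, at about 25 s of the 61 s. The dish is centred on the window to within about 1 mm. The scanner was held level about 7 cm above the label for 2 s, then set back on its mat about 4 mm to the side of where it stood. The other things were left alone.

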